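Shut the grinder's drawer and hold its purge setting

ROBOT

A 7-joint arm with a two-finger parallel gripper is mounted at the origin on the work surface. World frame = base frame: x ahead of the robot, y to its left, z up, the work surface at z = 0. Lengths are in mm, angles in rad, forces in N, time in s.
With the tool pointing down it reaches from about 425 to 950 mm from the base axis. Payload 4.7 kg.
Tool frame: the origin (TCP) lies at the very end of the fingers, on their centre line; the grasp point (between the pads) lies 19 mm behind it; z points along the fingers, y is the line along which they close (so a half turn about z gives the same grasp; the last joint's range is limited). The gripper opens to 85 mm and grips with 20 to 120 N. Pads are 22 mm wide; open, the fingers measure 114 mm over their backs; the gripper's body (76 mm by 85 mm) begins 54 mm behind the grasp point. The pads swing forward as they close: fully open they stand 13 mm farther back than shut.
Start: joints at [-1.319, 0.469, -0.049, 1.532, 0.024, 1.141, -0.082], TCP at [187.017, 648.593, 231.335] pointing down, gripper open.
Joint ranges: [-2.59, 2.59], [-0.33, 1.99], [-1.39, 1.29], [0.1, 2.45], [-1.04, 4.18], [0.21, 1.99], [-2.66, 2.66]. Speed limits (rad/s): [2.57, 2.57, 3.14, 3.14, 3.14, 3.14, 3.14].

INTERFACE

Orientations are given as a unit quaternion [w, x, y, z].
In Python, from workcell import ctrl, cams, job gives the robot as it stands.
- The arm moves only by the shell command python3 -m inch 'ROWS' [FORCE]. ROWS is JSON, one flat list of numbers, 7 for each row, row after row: the shift along the tool's x, y, z in mm, then the turn, a rotation vector about the tool's x, y, z in rad, then the finger opening in mm, from 0 to 85.4. In form: [x, y, z, wx, wy, wz, claw, x, y, z, wx, wy, wz, claw, ...]. A call has exactly 5 rows; each row shifts and turns the commanded pose from where the row before left it, along the tool's axes as they then stand; what a row does not reach is not made up. A row lasts 1/12 s, in which the tool goes at most 41.7 mm and 7.16 degrees, less where a joint would pass 70% of its speed; a pose out of reach is approached as far as the arm can. A call is refused whole if a number of a shift passes 41.7 or a number of a turn 0.125, either way. A call with a gripper value outside its range is refused whole. The fingers move at their own pace and stop on an object; FORCE is the grip in N (left out, the last holds). Time passes only in rows, so rows that do not move let the fingers close, or fill a call up. It gives the time, the measured TCP pose, the force, the opening and the grip force at its end, in the units of the state.
- ctrl.get_obs(): the state, without advancing time (a new reading comes with each control period).
- cams.snapshot(name): name is "scene" or "top"; returns a dict with "image" (400x640x3 uint8, red, green, blue), "camera_matrix" (3x3 intrinsics, pixels), "origin" and "attitude" of the camera in the world. Camera axes: x right, y down, z forward; pixel columns grow to the right and rows downward; lengths in mm; the calibration is good to about 2 mm. A picture is of the moment at which its call begins. There is no depth.
- job.job_done(): hands the job in; it is judged then, once.
The state is a dict: "time_s": time; "q": joint angles; "qvel": joint speeds; "tau": joint torques, N m; "position": TCP position; "tcp_rot": TCP orientation; "ft_force": force on the tool from outside, world axes, zero at the start; "ft_torque": the same for the moment, N m; "width": finger opening in mm; "grasp_force": force on a finger pad.
Only numpy, scipy, OpenCV 4.12 (cv2) and the standard library are available. Lean on these libraries where they do the work, as an engineer would, in place of code of your own. Each camera call takes 0.05 s, during which the arm holds its last target. There are 200 camera calls.

TASK

The coffee grinder has just been cleaned and needs its purge run: push its open grounds drawer fully home until it clicks into its catch, then turn the dial on its top clockwise past the one-dot and two-dot clicks to the third, three-dot position, where it runs only while held. The dial springs back if let go, so hold it there against its spring and finish while still holding it, with the drawer home and the mug, jar and brush left where they stand.

Things in the scene. Friction and masses are not known exactly. Their poses are not given: they have to be found in the camera images.
- grinder: low white coffee grinder, fixed in place; origin at the centre of its underside. Its front faces its own -x (to the robot), front plates 134 mm ahead of the origin; 220 mm wide (y); aluminium top deck 150 mm high. Drawer in the left (+y) half; dial on the deck of the right half. A smoked hopper 110 mm wide, 60 mm tall stands on the deck at x +58, y +52 mm.
- drawer (a joint): how far the grounds drawer is out, in m: 0 is fully home, 0.045 to 0.08 at the start. It slides along the grinder's x axis with 1 to 2 N of drag; from 16 to about 4 mm before home a sprung catch resists (6 N in all at most), then it draws the drawer home against its hard stop and keeps it there (5 N to open).
- drawer_pull (a point): middle of the front face of the aluminium pull bar on the black drawer front (bar 90 mm wide, 22 mm tall, 18 mm ahead of the front), 119 mm above the worktop. It moves with the drawer; home, it lies at x -152, y +41 mm in the grinder's frame. Axes as the grinder's: the drawer is pushed home along +x.
- dial (a joint): dial angle in rad: 0 is off, growing clockwise seen from above. Clicks (one, two, three dots) at 0.4, 0.8, 1.2; hard stop at 1.28. A return spring (0.13 N m at off to 0.25 at the third click, up to 0.35 N m to pass a click) turns it back to off from anywhere when let go.
- dial_grip (a point): centre of the upright grip bar of the black dial, on its vertical axis, 172 mm above the worktop, at x -50, y -55 mm in the grinder's frame. Bar 56 mm long, 14 thick, 32 tall, on a skirt 62 wide, 6 thick. The point turns with the dial: x along the bar to the white pointer end, z up. At off the pointer is 0.6 rad counter-clockwise of the grinder's +x.
- mug: blue mug, 80 mm wide, 90 mm tall, with a handle on its own +y side; origin at the centre of its underside. Bystander.
- jar: white jar with an orange cap, 72 mm wide, 115 mm tall; origin at the centre of its underside. Bystander.
- brush: cleaning brush lying flat, 170 mm long (x), 42 mm wide, 20 mm thick; origin at the middle of its length on the worktop. Bystander.

How it is judged:
By the outcome, as a careful person would: the job done as asked, in the order asked, and still so for the second after the job is handed in, while the arm keeps its last pose, push and grip.
It also fails if it takes over 42 s, if anything falls off the work surface, if the arm or the gripper's body presses on something with over 40 N, if the wrist force passes 120 N, or if a joint passes its speed limit or range.

## Working session

There is one attempt and no reset: what is moved stays moved. The work goes in short steps, Python scripts to look and compute and a shell command to move; the robot and the scene stay as the last step left them, time stands still between calls to the robot, and variables do not carry over. Pictures are saved under pics/ and viewed, at most 10 in all, crops included, and the job is handed in when it is done.

```bash
mkdir -p pics; ls; python3 - <<'E'
from workcell import ctrl, cams, job
import cv2,numpy as np,pickle
o=ctrl.get_obs(); print(o)
for n in("scene","top"):
    s=cams.snapshot(n); cv2.imwrite(f"pics/{n}0.png",s["image"][:,:,::-1]); pickle.dump(s,open(f"pics/{n}0.pkl","wb"))
    print(n,s["camera_matrix"],s["origin"],s["attitude"])
E
```

```text
pics
{'time_s': 0.0, 'q': array([-1.31889694,  0.46945497, -0.04860341,  1.53366721,  0.02410947,
        1.14098341, -0.08230793]), 'qvel': array([-0.00024791,  0.00041148, -0.00032911, -0.00064643, -0.00071946,
       -0.00010016, -0.00102949]), 'tau': array([ 3.84320465e-04, -5.10304785e+01, -4.61637229e-02, -2.37719446e+01,
        1.07920880e-02,  7.28592873e-03, -1.02327201e-05]), 'position': array([186.88775075, 648.02200142, 230.26362536]), 'tcp_rot': array([-9.80483523e-05,  1.39921678e-01,  9.90162106e-01, -9.58449414e-04]), 'ft_force': array([-0.16711945,  0.57635179, -0.2476097 ]), 'ft_torque': array([ 0.01043337, -0.05069881, -0.02222742]), 'grasp_force': 0.0, 'width': 85.24301571361377}
scene [[472.82343095   0.         322.32901833]
 [  0.         472.82343095 200.72223708]
 [  0.           0.           1.        ]] [1241.81320993  -52.5719464  1085.27768173] [-0.20887051  0.70627921  0.64687401 -0.19772911]
top [[369.97604102   0.         317.49653766]
 [  0.         369.97604102 202.82853992]
 [  0.           0.           1.        ]] [4.38593575e+02 6.81117849e-01 9.63214765e+02] [-0.06959189  0.70469308 -0.70312688  0.06463136]
```

View pics/scene0.png

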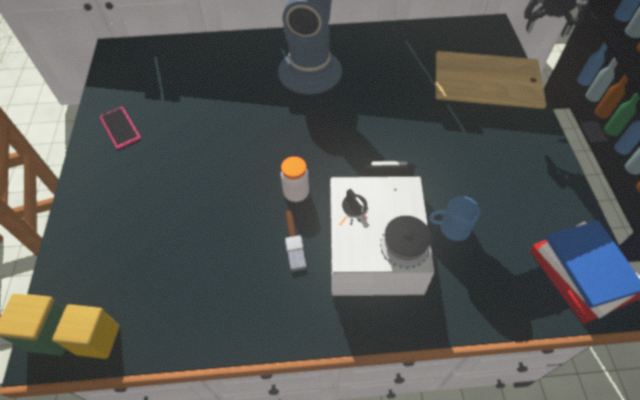

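View pics/top0.png

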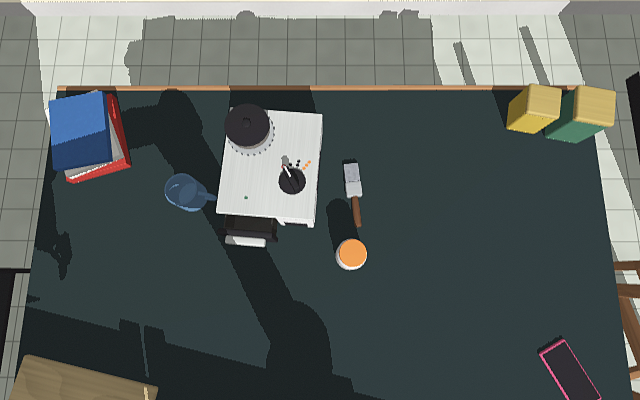

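The top view shows the grinder deck with corners near (232,108), (323,113), (217,213) and (315,224). The dial is at (292,180), the pull bar at (246,241), the mug at (186,192), the jar at (351,254) and the brush at (353,190). The drawer is open.

```bash
cat > h.py <<'E'
import numpy as np,cv2,pickle
from scipy.spatial.transform import Rotation as R
def rot(q): return R.from_quat(np.roll(q,-1)).as_matrix()
def ray(s,px,z):
    px=np.atleast_2d(px).astype(float)
    d=np.c_[px,np.ones(len(px))]@np.linalg.inv(s["camera_matrix"]).T@rot(s["attitude"]).T
    o=s["origin"]; return o+d*((z-o[2])/d[:,2])[:,None]
def proj(s,p):
    c=(np.atleast_2d(p)-s["origin"])@rot(s["attitude"])
    c=c@s["camera_matrix"].T; return c[:,:2]/c[:,2:]
def load(n): return pickle.load(open(f"pics/{n}.pkl","rb"))
E
python3 - <<'E'
from h import *
s=load("top0"); im=s["image"]
cv2.imwrite("pics/crop1.png",cv2.resize(im[95:270,170:380][:,:,::-1],None,fx=3.4,fy=3.4,interpolation=cv2.INTER_CUBIC))
t=load("scene0")["image"]
cv2.imwrite("pics/crop2.png",cv2.resize(t[145:305,270:490][:,:,::-1],None,fx=3.5,fy=3.5,interpolation=cv2.INTER_CUBIC))
print(ray(s,[[232,108],[323,113],[315,224],[217,213]],150).round(1))
print(ray(s,[[292,180]],188), ray(s,[[246,237]],130), ray(s,[[351,254]],115))
E
```

```text
[[822.5 208.9 150. ]
 [809.9  -5.7 150. ]
 [547.3  12.  150. ]
 [571.6 230.8 150. ]]
[[637.90412422  61.59063919 188.        ]] [[520.15543121 167.88501492 130.        ]] [[483.49404806 -69.59419943 115.        ]]
```

View pics/crop1.png

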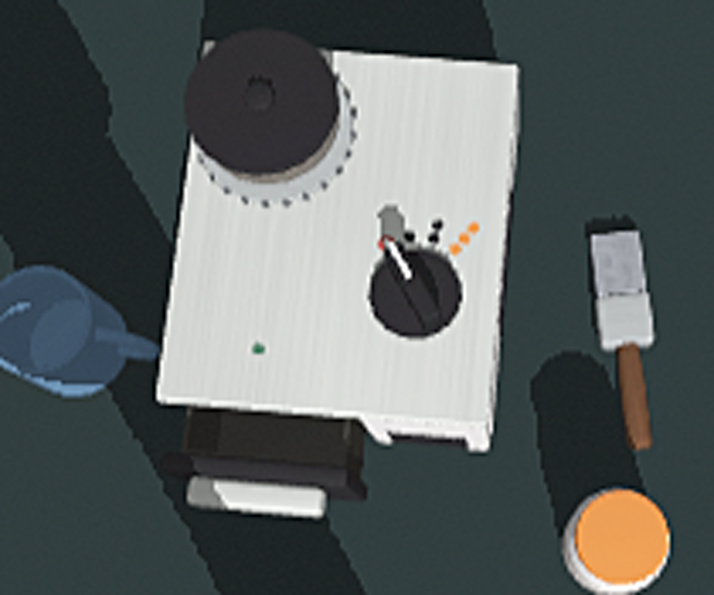

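View pics/crop2.png

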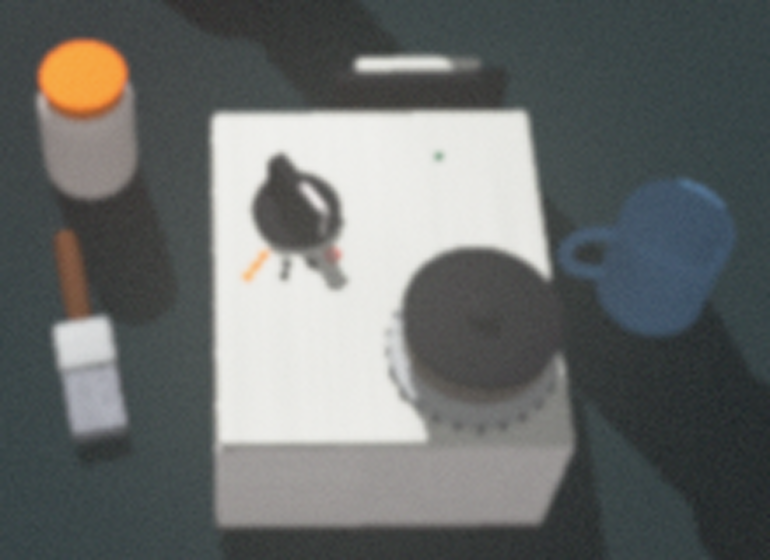

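Crop 1 (top) gives clean deck edges on the left, from about (216,213) to (231,108), and at the back, from (231,107) to (322,114). The dial pointer tip is at about (285,167) and the bar's front edge spans (225,240)–(265,246). Crop 2 (scene) gives a clean front edge from (331,177) to (421,176), and the pull bar is at about (389,163).

```bash
python3 - <<'E'
from h import *
T=load("top0");S=load("scene0")
g=lambda s:cv2.GaussianBlur(cv2.cvtColor(s["image"],cv2.COLOR_RGB2GRAY),(0,0),.7).astype(float)
def edge(s,a,b,n=25,w=5):
    # subpixel strongest gradient across the line a-b
    G=g(s);a,b=np.array(a,float),np.array(b,float);d=(b-a)/np.linalg.norm(b-a);nn=np.array([-d[1],d[0]])
    out=[];t=np.arange(-w,w+.01,.25)
    for u in np.linspace(.05,.95,n):
        p=a+(b-a)*u+t[:,None]*nn
        v=cv2.remap(G.astype(np.float32),p[:,0].astype(np.float32)[None],p[:,1].astype(np.float32)[None],cv2.INTER_LINEAR)[0]
        e=np.abs(np.gradient(v)); e=np.where(e>.5*e.max(),e,0); out.append(p[0]+nn*0+ (nn*( (e*(t-t[0])).sum()/e.sum())))
    return np.array(out)
def fit(P):
    vx,vy,x,y=cv2.fitLine(P[:,:2].astype(np.float32),cv2.DIST_HUBER,0,.01,.01).ravel(); return np.array([x,y]),np.array([vx,vy])
L={}
for k,s,a,b in [("left",T,(219,198),(228,140)),("back",T,(270,110.5),(322,114.4)),("frontT",T,(217,213.2),(273,217.5)),("rightT",T,(322.4,115),(316,200)),
  ("frontS",S,(331,177),(420,176.5)),("rightS",S,(330.8,180),(332.2,270)),("backS",S,(334,272),(390,272))]:
    L[k]=fit(ray(s,edge(s,a,b),150)); d=L[k][1]; print(k,L[k][0].round(1),"ang",round(np.degrees(np.arctan2(d[1],d[0])),2))
def inter(a,b):
    (p,d),(q,e)=L[a],L[b]; t=np.linalg.solve(np.c_[d,-e],q-p); return p+d*t[0]
for a,b in [("left","back"),("back","rightT"),("left","frontT"),("rightT","frontT"),("rightS","frontS"),("rightS","backS"),("left","frontS")]: print(a,b,inter(a,b).round(1))
# skirt of dial: dark ellipse; pull bar bright corners
im=T["image"]
for nm,s,z in(("T",T,156),("S",S,156)):
    I=s["image"].astype(int); x0,x1,y0,y1=(275,310,162,200) if nm=="T" else (338,372,187,220)
    m=np.zeros(I.shape[:2],np.uint8); m[y0:y1,x0:x1]=(I[y0:y1,x0:x1].max(2)<75)
    c=max(cv2.findContours(m,cv2.RETR_EXTERNAL,cv2.CHAIN_APPROX_NONE)[0],key=cv2.contourArea)
    (cx,cy),r=cv2.minEnclosingCircle(c); print("dial",nm,cx,cy,r,ray(s,[[cx,cy]],z).round(1))
# bar
I=T["image"].astype(int); m=(I.min(2)>110).astype(np.uint8); k=np.zeros_like(m);k[232:252,220:270]=m[232:252,220:270]
c=max(cv2.findContours(k,cv2.RETR_EXTERNAL,cv2.CHAIN_APPROX_NONE)[0],key=cv2.contourArea);b=cv2.boxPoints(cv2.minAreaRect(c));print(b.round(1).tolist(),ray(T,b,130).round(1).tolist())
I=S["image"].astype(int); m=(I.min(2)>95).astype(np.uint8); k=np.zeros_like(m);k[155:172,365:412]=m[155:172,365:412]
c=max(cv2.findContours(k,cv2.RETR_EXTERNAL,cv2.CHAIN_APPROX_NONE)[0],key=cv2.contourArea);b=cv2.boxPoints(cv2.minAreaRect(c));print(b.round(1).tolist(),ray(S,b,130).round(1).tolist())
E
```

```text
left [681.8 226.2] ang -4.66
back [813.3  57.7] ang 85.32
frontT [566.4 163.3] ang 85.34
rightT [710.7   2.8] ang -4.94
frontS [568.1 144.3] ang 85.17
rightS [699.5   4.3] ang -4.6
backS [814.   53.1] ang 85.0
left back [826.2 214.4]
back rightT [808.1  -5.6]
left frontT [572.2 235.1]
rightT frontT [554.4  16.3]
rightS frontS [557.2  15.7]
rightS backS [808.9  -4.5]
left frontS [575.7 234.8]
dial T 291.3791809082031 179.32550048828125 14.37038516998291 [[647.7  65.5 156. ]]
dial S 351.8571472167969 201.7142791748047 9.529862403869629 [[639.  60. 156.]]
[[224.6999969482422, 243.60000610351562], [225.5, 234.89999389648438], [265.3999938964844, 238.39999389648438], [264.6000061035156, 247.10000610351562]] [[505.3, 215.3, 130.0], [524.9, 214.6, 130.0], [517.1, 124.0, 130.0], [497.6, 125.1, 130.0]]
[[370.79998779296875, 160.5], [405.8999938964844, 158.89999389648438], [406.1000061035156, 164.6999969482422], [371.1000061035156, 166.3000030517578]] [[501.2, 126.4, 130.0], [504.0, 216.7, 130.0], [522.6, 214.0, 130.0], [519.7, 124.5, 130.0]]
```

```bash
cat >> h.py <<'E'
ORG=np.array([698.4,114.4]);YAW=np.radians(-4.75)
def gr(p):
    d=np.asarray(p)[...,:2]-ORG; c,s=np.cos(YAW),np.sin(YAW); return np.stack([d[...,0]*c+d[...,1]*s,-d[...,0]*s+d[...,1]*c],-1)
def st():
    from workcell import ctrl
    o=ctrl.get_obs(); M=rot(o["tcp_rot"]); print("t",round(o["time_s"],2),"pos",o["position"].round(1),"grinder",gr(o["position"]).round(1),"yaw of tool y in grinder deg",round(np.degrees(np.arctan2(M[1,1],M[0,1])-YAW),2),"z",M[:,2].round(3),"F",o["ft_force"].round(1),"T",o["ft_torque"].round(2),"w",round(o["width"],1),"gf",round(o["grasp_force"],1),"q",o["q"].round(2))
E
python3 -m inch '[0,0,0,0,0,-0.1,0, 0,0,0,0,0,-0.098,0, -22,-32,0,0,0,0,0, -22,-32,0,0,0,0,0, -22,-32,0,0,0,0,0]' 60
python3 -c "from h import *;st()
S=load('scene0');T=load('top0');print(ray(T,[[292.2,180.9]],156),ray(S,[[355,205]],156),gr(ray(T,[[292.2,180.9]],156)),gr(ray(S,[[355,205]],156)))"
```

```text
time_s: 0.52
position: [244.9, 546.1, 230.4]
tcp_rot: [-0.0, 0.041, 0.999, -0.001]
ft_force: [0.8, 0.9, -0.5]
width: 25.5
grasp_force: 0.0
t 0.52 pos [244.9 546.1 230.4] grinder [-487.7  392.6] yaw of tool y in grinder deg 90.09 z [-0.001 -0.001 -1.   ] F [ 0.8  0.9 -0.5] T [-0.02 -0.08  0.02] w 25.5 gf 0.0 q [-1.16  0.35 -0.08  1.72  0.03  1.08  0.24]
[[644.04635516  63.62180776 156.        ]] [[648.8031541   66.20763381 156.        ]] [[-49.9621163  -55.10472257]] [[-45.4357822  -52.13387553]]
```

```bash

python3 -m inch '[-22,-32,0,0,0,0,0, -22,-32,0,0,0,0,0, -22,-32,0,0,0,0,0, -22,-32,0,0,0,0,0, -22,-32,0,0,0,0,0]' >/dev/null
python3 -m inch '[-22,-32,0,0,0,0,0, -22,-32,0,0,0,0,0, -22,-32,0,0,0,0,0, -22,-32,0,0,0,0,0, -22,-32,0,0,0,0,0]' >/dev/null
python3 -c "from h import *;st()"
```

```text
t 1.35 pos [438.  208.4 231.2] grinder [-267.3   72.1] yaw of tool y in grinder deg 90.01 z [-0.  0. -1.] F [ 0.2 -0.2 -0.2] T [-0.01 -0.03  0.02] w 0.1 gf 0.0 q [-0.65  0.16  0.13  1.98 -0.02  1.01  0.98]
```

```bash

python3 -m inch '[-20,-31,20,0,0,0,0, 0,0,35,0,0,0,0, 0,0,35,0,0,0,0, 0,0,31,0,0,0,0, 0,0,0,0,0,0,0]' >/dev/null
python3 - <<'E'
from h import *
from workcell import cams
st()
s=cams.snapshot("top");cv2.imwrite("pics/top1.png",cv2.resize(s["image"][150:290,170:380][:,:,::-1],None,fx=3.5,fy=3.5))
E
```

```text
t 1.77 pos [450.6 175.8 105.2] grinder [-252.    40.7] yaw of tool y in grinder deg 89.98 z [-0.011 -0.006 -1.   ] F [-1.   0.1  0.7] T [-0.04  0.04  0.01] w 0.2 gf 0.0 q [-0.58  0.33  0.15  2.1  -0.07  0.73  1.1 ]
```

View pics/top1.png

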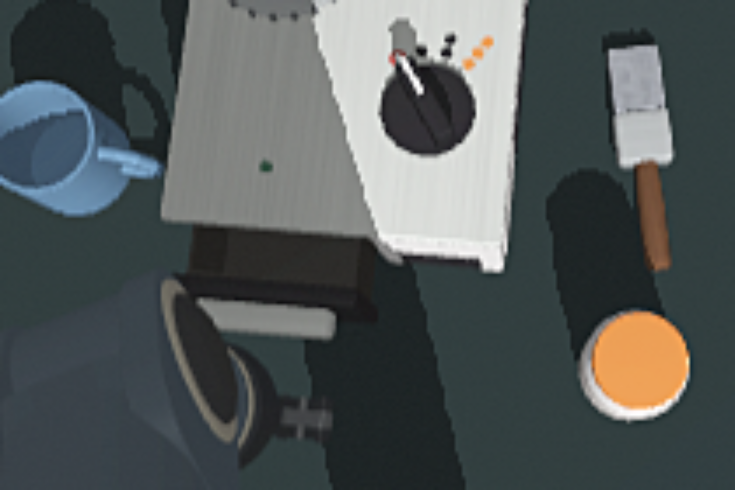

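The drawer bar, dial and bystanders are unchanged. The fingertip appears near (263,268), so I'll check that against the projected TCP.

```bash
python3 -c "
from h import *
T=load('top0');print(proj(T,[[450.6,175.8,105.2],[450.6,175.8,178],[450.6,175.8,240]]),ray(T,[[246,237]],130),ray(T,[[263,268]],105))"
```

```text
[[243.47717595 268.45686909]
 [236.41031652 267.94276243]
 [229.27559896 267.42371917]] [[520.15543121 167.88501492 130.        ]] [[451.75556894 131.17231519 105.        ]]
```

```bash
python3 - <<'E'
from h import *
from workcell import cams
s=cams.snapshot("scene");pickle.dump(s,open("pics/scene1.pkl","wb"))
p=proj(s,[[450.6,175.8,105.2],[450.6,175.8,178],[502,170.5,119]]);print(p)
im=cv2.resize(s["image"][80:260,290:490][:,:,::-1],None,fx=3.3,fy=3.3).copy()
for q in (p-[290,80])*3.3: cv2.circle(im,tuple(int(v) for v in q),4,(0,0,255),1)
cv2.imwrite("pics/scene1.png",im)
E
```

```text
[[385.75643393 150.10799082]
 [388.70505817 131.75854052]
 [387.42857525 162.19940018]]
```

View pics/scene1.png

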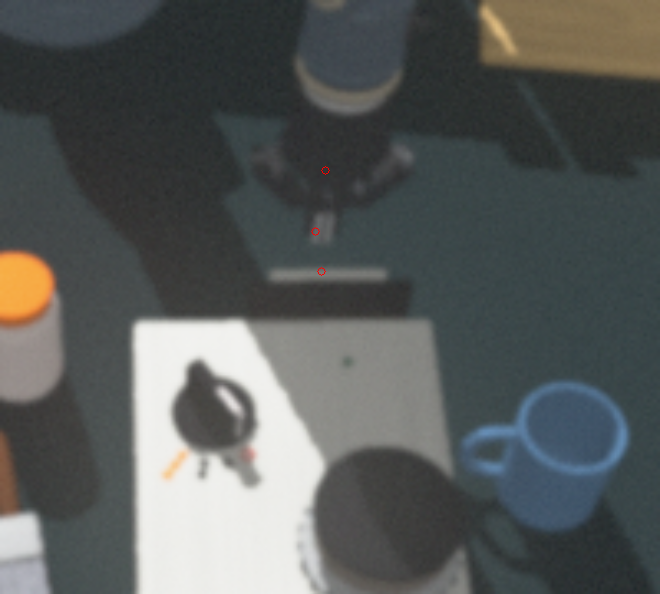

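The scene view shows the closed fingers at crop (320,228), centred on the pull bar (328,275). The protruding parts are the gripper's knuckles. Now I'll push.

```bash

python3 -m inch '[-10,0,0,0,0,0,0, -10,0,0,0,0,0,0, -10,0,0,0,0,0,0, -10,0,0,0,0,0,0, -8,0,0,0,0,0,0]' >/dev/null
python3 -c "from h import *;st()"
python3 -m inch '[-6,0,0,0,0,0,0, -6,0,0,0,0,0,0, -6,0,0,0,0,0,0, -6,0,0,0,0,0,0, -6,0,0,0,0,0,0]'
python3 -c "from h import *;st()"
```

```text
t 2.28 pos [504.4 174.3 111.4] grinder [-198.3   43.6] yaw of tool y in grinder deg 89.98 z [ 0.001  0.001 -1.   ] F [-1.7  0.2  1. ] T [0.06 0.35 0.  ] w 0.1 gf 0.8 q [-0.53  0.38  0.15  2.   -0.08  0.77  1.16]
time_s: 2.7
position: [529.2, 171.9, 110.0]
tcp_rot: [-0.004, 0.041, 0.999, -0.001]
ft_force: [-10.1, 0.2, 6.9]
width: -0.1
grasp_force: 4.7
t 2.7 pos [529.2 171.9 110. ] grinder [-173.4   43.3] yaw of tool y in grinder deg 90.06 z [-0.009 -0.001 -1.   ] F [-10.1   0.2   6.9] T [ 0.11  1.87 -0.  ] w -0.1 gf 4.7 q [-0.51  0.42  0.15  1.94 -0.09  0.8   1.19]
```

```bash

python3 -m inch '[-4,0,0,0,0,0,0, -4,0,0,0,0,0,0, -4,0,0,0,0,0,0, -3,0,0,0,0,0,0, 0,0,0,0,0,0,0]' | sed -n 2,4p
python3 -m inch '[-1,0,0,0,0,0,0, -1,0,0,0,0,0,0, -1,0,0,0,0,0,0, 0,0,0,0,0,0,0, 0,0,0,0,0,0,0]'| sed -n 2,4p
python3 -c "from h import *;st()"
```

```text
position: [538.9, 171.1, 109.7]
tcp_rot: [-0.01, 0.04, 0.999, -0.001]
ft_force: [-23.0, 0.0, 17.7]
position: [538.9, 171.1, 109.7]
tcp_rot: [-0.013, 0.04, 0.999, -0.001]
ft_force: [-29.3, 0.1, 23.9]
t 3.53 pos [538.9 171.1 109.7] grinder [-163.6   43.3] yaw of tool y in grinder deg 90.16 z [-0.025 -0.002 -1.   ] F [-29.3   0.1  23.9] T [ 0.09  5.88 -0.03] w -0.4 gf 14.8 q [-0.5   0.44  0.15  1.91 -0.1   0.83  1.2 ]
```

The push ended at the hard stop, with the TCP at gx -163.6 against an expected -163. Next I'll back off, rise and check the drawer.

```bash

python3 -m inch '[12,0,0,0,0,0,0, 20,0,0,0,0,0,0, 25,0,0,0,0,0,0, 0,0,-30,0,0,0,50, 0,0,-35,0,0,0,50]' >/dev/null
python3 -m inch '[0,0,-35,0,0,-0.12,50, 0,-20,-25,0,0,-0.12,50, 0,-30,0,0,0,-0.12,50, 0,-30,0,0,0,-0.12,50, 0,0,0,0,0,-0.12,50]' >/dev/null
python3 - <<'E'
from h import *
from workcell import cams
st()
s=cams.snapshot("top");pickle.dump(s,open("pics/top2.pkl","wb"))
a=s["image"][110:290,150:380][:,:,::-1]; t=cams.snapshot("scene")["image"][130:290,280:490][:,:,::-1]
cv2.imwrite("pics/b2.png",np.hstack([cv2.resize(a,(400,313)),cv2.resize(t,(400,313))]))
c,si=np.cos(YAW),np.sin(YAW)
p=ORG+[-152*c-41*si,-152*si+41*c];q=ORG+[-152*c-86*si,-152*si+86*c]
print(proj(s,[[*p,130],[*q,130]])); 
E
```

```text
t 4.37 pos [509.9  89.2 236.6] grinder [-185.8  -40.7] yaw of tool y in grinder deg 124.19 z [ 0.004 -0.003 -1.   ] F [-0.1 -1.3 -0.2] T [-0.08 -0.02  0.02] w 50.1 gf 0.0 q [-0.38  0.2   0.14  1.91 -0.03  1.03  1.86]
[[246.54004957 223.73072961]
 [226.91553547 222.06610104]]
```

View pics/b2.png

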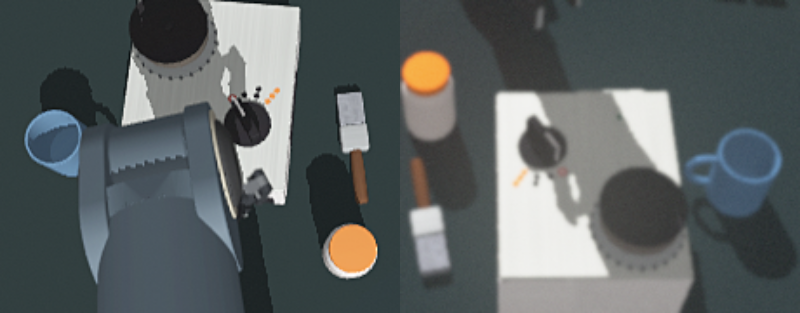

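The scene view shows the drawer front now hidden behind the deck's front edge. The mug, jar and brush are unmoved. Next I'll go over the dial.

```bash

python3 -m inch '[-26,-22,0,0,0,0,50, -26,-22,0,0,0,0,50, -26,-22,0,0,0,0,50, -26,-22,0,0,0,-0.004,50, 0,0,0,0,0,0,50]' >/dev/null
python3 -m inch '[0,0,0,0,0,0,50, 0,0,0,0,0,0,50, 0,0,0,0,0,0,50, 0,0,0,0,0,0,50, 0,0,0,0,0,0,50]' >/dev/null
python3 - <<'E'
from h import *
from workcell import cams
st()
s=cams.snapshot("scene")
cv2.imwrite("pics/b3.png",cv2.resize(s["image"][110:290,310:450][:,:,::-1],None,fx=3.3,fy=3.3))
s=cams.snapshot("top");pickle.dump(s,open("pics/top3.pkl","wb"))
E
```

```text
t 5.3 pos [640.6  71.9 235.9] grinder [-54.1 -47.1] yaw of tool y in grinder deg 124.65 z [ 0.     0.001 -1.   ] F [-0.4 -0.4  0.6] T [ 0.07 -0.02  0.02] w 50.0 gf 0.0 q [-0.3   0.41  0.16  1.61 -0.07  1.12  1.98]
```

View pics/b3.png

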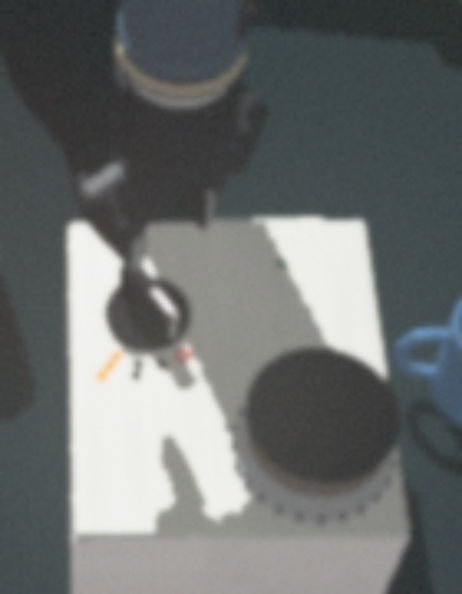

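The open fingers, at crop (140,240) and (210,205), hang either side of the dial line at (148,300). They are about 9 mm off along tool y, so I'll correct that and descend.

```bash

python3 -m inch '[1,-9,0,0,0,0,50, 0,0,25,0,0,0,50, 0,0,20,0,0,0,50, 0,0,14,0,0,0,50, 0,0,0,0,0,0,50]' >/dev/null
python3 -c "from h import *;st()"
python3 -m inch '[0,0,8,0,0,0,50, 0,0,7,0,0,0,50, 0,0,0,0,0,0,50, 0,0,0,0,0,0,50, 0,0,0,0,0,0,50]' >/dev/null
python3 -c "from h import *;st()"
```

```text
t 5.82 pos [642.9  61.9 173.1] grinder [-51.  -56.9] yaw of tool y in grinder deg 124.57 z [-0.006 -0.001 -1.   ] F [-0.7  0.7 -0.4] T [0.03 0.04 0.03] w 50.0 gf 0.0 q [-0.27  0.48  0.16  1.67 -0.09  1.01  2.  ]
t 6.23 pos [645.4  63.  162.2] grinder [-48.5 -55.6] yaw of tool y in grinder deg 124.61 z [ 0.001  0.    -1.   ] F [ 0.1  0.3 -0. ] T [-0.02  0.01 -0.02] w 50.0 gf 0.0 q [-0.27  0.49  0.16  1.68 -0.09  0.98  2.01]
```

```bash

python3 -m inch '[0,0,0,0,0,0,5, 0,0,0,0,0,0,5, 0,0,0,0,0,0,5, 0,0,0,0,0,0,5, 0,0,0,0,0,0,5]' 100 >/dev/null
python3 -m inch '[0,0,0,0,0,0,5, 0,0,0,0,0,0,5, 0,0,0,0,0,0,5, 0,0,0,0,0,0,5, 0,0,0,0,0,0,5]' >/dev/null
python3 -c "from h import *;st()"
```

```text
t 7.07 pos [644.1  65.  162.3] grinder [-50.  -53.7] yaw of tool y in grinder deg 124.67 z [-0.002  0.003 -1.   ] F [-3.5  3.   5.6] T [ 0.57  0.86 -0.1 ] w 12.3 gf 98.7 q [-0.27  0.49  0.15  1.68 -0.09  0.98  2.  ]
```

```bash

python3 -m inch '[0,0,0,0,0,0.1,5, 0,0,0,0,0,0.1,5, 0,0,0,0,0,0.1,5, 0,0,0,0,0,0.1,5, 0,0,0,0,0,0.1,5]' >/dev/null
python3 -c "from h import *;st()"
python3 -m inch '[0,0,0,0,0,0.1,5, 0,0,0,0,0,0.1,5, 0,0,0,0,0,0.1,5, 0,0,0,0,0,0.1,5, 0,0,0,0,0,0,5]' >/dev/null
python3 -c "from h import *;st()"
```

```text
t 7.48 pos [644.1  64.9 162.3] grinder [-50.  -53.8] yaw of tool y in grinder deg 95.84 z [-0.002  0.002 -1.   ] F [-4.5  3.4  4.9] T [0.49 0.86 0.39] w 12.4 gf 98.7 q [-0.36  0.49  0.27  1.69 -0.16  0.98  1.56]
t 7.9 pos [644.1  64.8 162.3] grinder [-50.  -53.9] yaw of tool y in grinder deg 73.01 z [-0.002  0.002 -1.   ] F [-4.7  3.   5.6] T [0.43 0.94 0.27] w 12.4 gf 99.0 q [-0.43  0.5   0.37  1.69 -0.21  0.99  1.21]
```

```bash

python3 -m inch '[0,0,0,0,0,0.1,5, 0,0,0,0,0,0.1,5, 0,0,0,0,0,0.1,5, 0,0,0,0,0,0.05,5, 0,0,0,0,0,0,5]' >/dev/null
python3 -m inch '[0,0,0,0,0,0,5, 0,0,0,0,0,0,5, 0,0,0,0,0,0,5, 0,0,0,0,0,0,5, 0,0,0,0,0,0,5]' >/dev/null
python3 - <<'E'
from h import *
from workcell import cams
st()
a=cams.snapshot("top")["image"][110:290,150:380][:,:,::-1]; t=cams.snapshot("scene")["image"][165:245,325:405][:,:,::-1]
cv2.imwrite("pics/b4.png",np.hstack([cv2.resize(a,(400,313)),cv2.resize(t,(313,313),interpolation=cv2.INTER_CUBIC)]))
E
```

```text
t 8.73 pos [644.   64.7 162.3] grinder [-50.1 -54. ] yaw of tool y in grinder deg 53.14 z [-0.002  0.002 -1.   ] F [-5.3  3.5  7. ] T [0.51 0.98 0.25] w 12.1 gf 98.9 q [-0.49  0.51  0.46  1.7  -0.26  0.99  0.91]
```

View pics/b4.png

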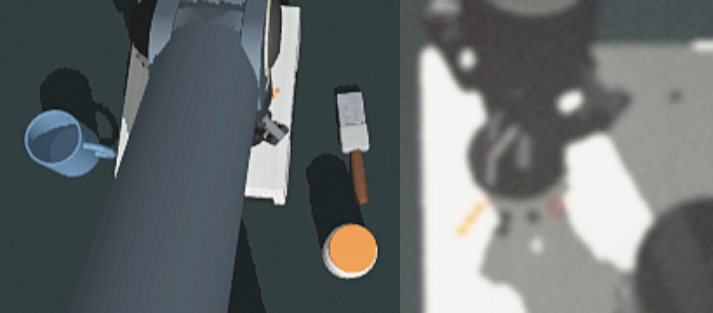

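The top view shows the bystanders unmoved. The scene crop has the pads covering the pointer, which lies roughly toward the orange dots at (470,215). I'll nudge a little further and watch for the stop through the torque.

```bash

for i in 1 2 3; do :; done
python3 -m inch '[0,0,0,0,0,0.02,5, 0,0,0,0,0,0,5, 0,0,0,0,0,0,5, 0,0,0,0,0,0,5, 0,0,0,0,0,0,5]' >/dev/null
python3 -c "from h import *;st()"
python3 -m inch '[0,0,0,0,0,0.02,5, 0,0,0,0,0,0,5, 0,0,0,0,0,0,5, 0,0,0,0,0,0,5, 0,0,0,0,0,0,5]' >/dev/null
python3 -c "from h import *;st()"
```

```text
t 9.25 pos [644.   64.7 162.3] grinder [-50.1 -54. ] yaw of tool y in grinder deg 51.99 z [-0.002  0.002 -1.   ] F [-4.6  2.8  6.2] T [0.5  0.95 0.22] w 12.1 gf 98.8 q [-0.49  0.51  0.46  1.7  -0.27  0.99  0.89]
t 9.67 pos [644.   64.7 162.3] grinder [-50.1 -54. ] yaw of tool y in grinder deg 50.86 z [-0.002  0.002 -1.   ] F [-5.1  2.2  6. ] T [0.44 0.97 0.27] w 12.1 gf 98.9 q [-0.49  0.52  0.47  1.7  -0.27  1.    0.87]
```

```bash

python3 -m inch '[0,0,0,0,0,0.02,5, 0,0,0,0,0,0,5, 0,0,0,0,0,0,5, 0,0,0,0,0,0,5, 0,0,0,0,0,0,5]' >/dev/null
python3 -c "from h import *;st()"
python3 -m inch '[0,0,0,0,0,0.02,5, 0,0,0,0,0,0,5, 0,0,0,0,0,0,5, 0,0,0,0,0,0,5, 0,0,0,0,0,0,5]' >/dev/null
python3 - <<'E'
from h import *
from workcell import cams
st()
t=cams.snapshot("scene")["image"][170:230,325:385][:,:,::-1]
cv2.imwrite("pics/b5.png",cv2.resize(t,(560,560),interpolation=cv2.INTER_CUBIC))
E
```

```text
t 10.08 pos [644.   64.8 162.3] grinder [-50.1 -54. ] yaw of tool y in grinder deg 49.92 z [-0.002  0.001 -1.   ] F [-3.7  1.5  6.1] T [0.42 0.99 1.03] w 12.3 gf 99.7 q [-0.5   0.52  0.47  1.7  -0.27  1.    0.86]
t 10.5 pos [644.   64.7 162.3] grinder [-50.1 -54. ] yaw of tool y in grinder deg 48.93 z [-0.002  0.    -1.   ] F [-5.5  1.4  6.6] T [0.34 0.97 1.72] w 12.4 gf 102.8 q [-0.5   0.52  0.47  1.7  -0.27  1.    0.84]
```

View pics/b5.png

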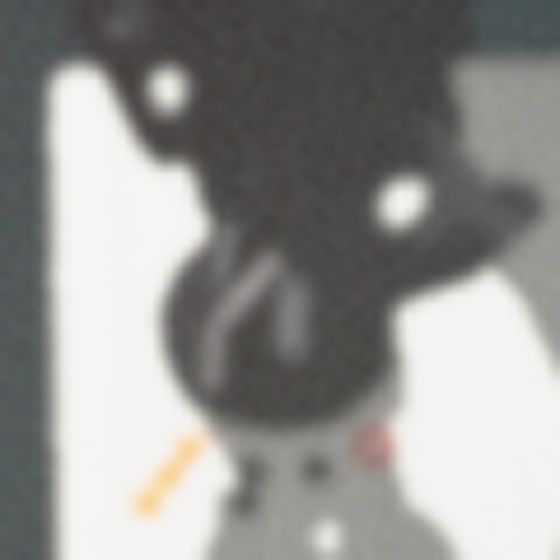

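The pointer strip points at the orange dots, and the torque jump marks the hard stop. I'll ease off slightly so the dial sits just short of the stop, well past the third click.

```bash

python3 -m inch '[0,0,0,0,0,-0.02,5, 0,0,0,0,0,-0.02,5, 0,0,0,0,0,0,5, 0,0,0,0,0,0,5, 0,0,0,0,0,0,5]' >/dev/null
python3 -c "from h import *;st()"
```

```text
t 10.97 pos [644.   64.7 162.3] grinder [-50.1 -54. ] yaw of tool y in grinder deg 50.87 z [-0.002  0.002 -1.   ] F [-4.3  3.4  6.7] T [0.46 0.98 0.32] w 12.4 gf 98.9 q [-0.49  0.52  0.47  1.7  -0.27  1.    0.87]
```

```bash
python3 -c "
from workcell import job
print(job.job_done())"
```

```text
the job is handed in; nothing more can be done
None
```

I pushed the drawer to its hard stop and handed the job in at about 11 s, still holding the dial past the third click just short of its stop, with the mug, jar and brush untouched; the drawer's catch is judged from the push position and force, since the pull bar was hidden from the cameras.

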